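# Find the pushbutton that still snaps and guard it

### The arm

A 6-joint arm with a two-finger parallel gripper is mounted at the origin on a cart in front of the work surface, level with it; the furniture and walls round the work are solid. World frame = base frame: x ahead of the robot, y to its left, z up, the work surface at z = 0. Lengths are in m, angles in degrees, forces in N, time in s.
With the tool pointing down it reaches from about 0.25 to 0.725 m from the base axis. Payload 9.7 kg.
Tool frame: the origin (TCP) lies between the finger pads; the fingertips stand 19 mm ahead of it and the grasp point (between the pads) is the TCP; x points along the fingers, y is the direction in which the jaws open and shut, and the axes are right-handed (so a half turn about x gives the same grasp; the last joint's range is limited). The gripper opens to 85 mm and grips with 20 to 120 N. Pads are 22 mm wide; open, the fingers measure 114 mm over their backs; the gripper's body (76 mm by 85 mm) begins 54 mm behind the grasp point. The pads swing forward as they close: fully open they stand 13 mm farther back than shut.
Start: joints at [0, 4.979, 10.078, 95.1, 0, 90], TCP at [0.55, -0, 0.25] pointing down, gripper open.
Joint ranges: [-179.16, 179.16], [-48.56, 103.87], [-65.8, 70.77], [-126.05, 130.52], [-82.76, 87.17], [-180, 180]. Speed limits (degrees/s): [127.2, 127.2, 147.25, 180, 180, 180].

### API

Orientations are given as [roll, pitch, yaw] about the fixed x, y, z axes, in that order (R = Rz(yaw) Ry(pitch) Rx(roll)).
In Python, from workcell import bot gives the robot as it stands. The module is installed in compiled form; this text tells all that it offers.
- The arm moves only by the shell command python3 -m handwheel 'ROWS' [FORCE]. ROWS is JSON, a list of rows, each a list of 7 numbers: the turn, a rotation vector about the tool's x, y, z in degrees, then the shift along the tool's x, y, z in m, then the closure, from -1 (fully open) to 1 (shut), so that 0 is half open. In form: [[ax, ay, az, dx, dy, dz, fingers], ...]. A call has 1 to 20 rows; each row is the pose to reach, as a shift and turn from the pose commanded when the call began, along the tool's axes at that moment; what a row does not reach only later rows make up. A row lasts 1/8 s, in which the tool goes at most 62.5 mm and 10.7 degrees, less where a joint would pass 70% of its speed; a pose out of reach is approached as far as the arm can. A call with a gripper value outside its range is refused whole. The fingers move at their own pace and stop on an object; FORCE is the grip in N (left out, the last holds). Time passes only in rows, so rows that repeat a pose let the fingers close. It gives the time, the measured TCP pose, the force and the opening at its end, in the units of the state.
- bot.get_obs(): the state, without advancing time (a new reading comes with each control period).
- bot.camera(name): name is "scene" or "side" or "wrist"; returns a dict with "frame" (420x560x3 uint8, red, green, blue), "fx", "fy", "cx", "cy" (pixels), "R" (3x3) and "t" (3): a world point X has camera coordinates R X + t; the wrist camera has in their place "tool_from_camera" (4x4, takes a point from camera to tool coordinates, whose origin is the TCP and whose axes are the tool frame's). Camera axes: x right, y down, z forward; pixel columns grow to the right and rows downward; lengths in m; the calibration is good to about 2 mm. A picture is of the moment at which its call begins: read the wrist's pose just before it. There is no depth.
- bot.job_done(): hands the job in, once; it reports no verdict.
Trained networks look in a picture, given as the dict that the camera call returned (one of the last four; its "shot" number tells which), for a name from the list of things; names that differ only in an ending like _2 or _b are one class to them, and where a whole thing is asked for, a point or a joint stands for the part that bears it (a point fixed in the world has none). Each returns a list of dicts, best first, with "conf" (0 to 1); they miss things now and then, are a little off and sometimes report something else, mostly with a low value. They report only what shows in the picture. A call takes as long as a camera call.
- bot.look_for(name, picture): "bbox" ([left, top, width, height] as shares, 0 to 1, of the picture: columns of its width, rows of its height, round what is visible of it).
- bot.tip_of(name, picture): "centre" ([column, row] as shares, 0 to 1, of the picture: columns of its width, rows of its height: a listed point, or the origin of a listed thing).
The state is a dict: "time": time; "q": joint angles; "qd": joint speeds; "joint_efforts": joint torques, N m; "ee_pos": TCP position; "tcp_rot": TCP orientation; "wrist_force": force on the tool from outside, world axes, zero at the start; "torque": the same for the moment, N m; "opening": finger opening in m.
Only numpy, scipy, OpenCV 4.12 (cv2) and the standard library are available. Lean on these libraries where they do the work, as an engineer would, in place of code of your own. Each camera call takes 0.05 s, during which the arm holds its last target.

### The job

Only one of the three pushbuttons on the test box still has its snap; the others have worn soft. Press the buttons slowly with the fingertips, never harder than 13 N, giving up on one that only goes softly to its stop, until you feel one snap over and it stays in when you let go. Then stand the guard ring over that button, flat on the box, and leave it there.

Things in the scene. Friction and masses are not known exactly. Their poses are not given: they have to be found in the camera images.
- test_box: Fixed grey box, aluminium top plate, 120 x 266 x 60 mm (x, y, z); origin at the centre of its underside, z up, on the bench. Three like black pushbuttons in a row along its y axis, 85 mm apart: left (+y), middle (y = 0), right (-y), each in a steel bezel 32 mm in diameter, 6 mm high. Which one is healthy varies. Fingers pushing on box or buttons with over 13 N do damage.
- button_left (a joint): Travel of the left pushbutton straight down into the box, m: 0 = fully out. Each button first has 0.2 to 4.6 mm of hidden slack (differs per button) against a 1 N return spring, then meets its switch. A hard stop, where force climbs steeply, comes about 4.2 mm after the slack ends.
- face_left (a point): Centre of the top face of the left pushbutton, a black cylinder 25 mm in diameter; it moves with the button. Fully out it stands 19.4 mm above the top plate of the box.
- seat_left (a point): Fixed point on the top plate of the box, on the axis of the left pushbutton; z up, axes parallel to the box's.
- button_middle (a joint): Travel of the middle pushbutton, m, as for the left. Healthy switch (any of the three): after the slack the force climbs over about 2 mm to a peak of 6 to 8 N, then falls sharply within 1 to 1.5 mm to 2 N or less: it has snapped over. Let go only then; it stays in by about 1 mm plus its slack.
- face_middle (a point): Centre of the top face of the middle pushbutton, a black cylinder 25 mm in diameter; it moves with the button. Fully out it stands 19.4 mm above the top plate of the box.
- seat_middle (a point): Fixed point on the top plate of the box, on the axis of the middle pushbutton; z up, axes parallel to the box's.
- button_right (a joint): Travel of the right pushbutton, m, as for the left. Worn switch (two of the three): after the slack the force grows softly, without any drop, to only 3.5 to 5 N at the hard stop; let go, it comes fully out again.
- face_right (a point): Centre of the top face of the right pushbutton, a black cylinder 25 mm in diameter; it moves with the button. Fully out it stands 19.4 mm above the top plate of the box.
- seat_right (a point): Fixed point on the top plate of the box, on the axis of the right pushbutton; z up, axes parallel to the box's.
- guard_ring: Loose plain aluminium guard ring (a short tube, 0.12 kg): 48 mm outside diameter, 38 mm bore, 34 mm high, standing on the bench. Origin at the centre of its underside, z along its axis. It fits over a button's bezel with 3 mm of play all round and then stands on the top plate, higher than the button.

How it is judged (in metres and radians):
On the way:
1. the healthy pushbutton has snapped over and stays in, with nothing touching the box (value of joint any of button_left, button_middle, button_right above 0.0008 m and contact force between test_box and the fingers below 0.3 N and contact force between test_box and the arm below 0.3 N and contact force between guard_ring and test_box below 0.1 N), for 0.3 s.
At the end, for the whole second after the job is handed in: One pushbutton stays in by itself (more than 0.8 mm), and the guard ring stands over that same button, released and at rest: its axis within 5 mm of the button's, its underside within 3 mm of the top plate, tilted less than 0.06 rad (((value of joint button_left above 0.0008 m and horizontal distance between guard_ring and seat_left below 0.005 m and z of guard_ring in the frame of seat_left between -0.003 and 0.003 m) or (value of joint button_middle above 0.0008 m and horizontal distance between guard_ring and seat_middle below 0.005 m and z of guard_ring in the frame of seat_middle between -0.003 and 0.003 m) or (value of joint button_right above 0.0008 m and horizontal distance between guard_ring and seat_right below 0.005 m and z of guard_ring in the frame of seat_right between -0.003 and 0.003 m)) and angle between guard_ring's own z axis and vertical below 0.06 rad and linear speed of guard_ring below 0.01 m/s); the robot touches nothing.
It fails at once if fingers or arm push on the box or its buttons with more than 13 N (contact force between test_box and the fingers above 13 N or contact force between test_box and the arm above 13 N).
It also fails if it takes over 72 s, if anything falls off the work surface, if the arm or the gripper's body presses on something with over 40 N, if the wrist force passes 120 N, or if a joint passes its speed limit or range.

## Working session

There is one attempt and no reset: what is moved stays moved. The work goes in short steps, Python scripts to look and compute and a shell command to move; the robot and the scene stay as the last step left them, time stands still between calls to the robot, and variables do not carry over. Pictures are saved under pics/ and viewed, and the job is handed in when it is done.

```bash
mkdir -p pics
cat > h.py <<'E'
import numpy as np, cv2
from scipy.spatial.transform import Rotation as Ro
from workcell import bot
def save(p,n): cv2.imwrite(f'pics/{n}.png',cv2.cvtColor(p['frame'],cv2.COLOR_RGB2BGR))
def ray(p,u,v,pose=None):
    d=np.array([(u-p['cx'])/p['fx'],(v-p['cy'])/p['fy'],1.])
    if 'R' in p:
        R=np.array(p['R']);t=np.array(p['t']); return -R.T@t, R.T@d
    T=np.array(p['tool_from_camera']); o=pose
    Rt=Ro.from_euler('xyz',o['tcp_rot'],degrees=True).as_matrix()
    return np.array(o['ee_pos'])+Rt@T[:3,3], Rt@(T[:3,:3]@d)
def atz(p,u,v,z,pose=None):
    c,d=ray(p,u,v,pose); return c+d*(z-c[2])/d[2]
E
python3 - <<'E'
from h import *
o=bot.get_obs(); print(o)
for n in ['scene','side','wrist']:
    o=bot.get_obs(); p=bot.camera(n); save(p,n+'0')
    for k,z in [('test_box',0),('face_left',.0794),('face_middle',.0794),('face_right',.0794),('seat_left',.06),('seat_right',.06),('seat_middle',.06),('guard_ring',0)]:
        for r in bot.tip_of(k,p)[:2]:
            u,v=r['centre'][0]*560,r['centre'][1]*420
            print(n,k,round(r['conf'],2),round(u),round(v),atz(p,u,v,z,o).round(4))
E
```

```text
{'time': 0.0, 'q': array([-1.71609898e-03,  5.01440614e+00,  1.00350942e+01,  9.50992408e+01,
       -4.65570334e-04,  9.00013039e+01]), 'qd': array([ 0.08366232,  0.05322487,  0.03427644, -0.00082176,  0.04381043,
        0.03592478]), 'joint_efforts': array([ 7.68234549e-04, -5.20392072e+01,  4.64802504e+01,  1.63646933e-02,
        2.23589603e-05, -6.77332673e-05]), 'ee_pos': array([ 5.49806971e-01, -1.86290317e-05,  2.49557059e-01]), 'tcp_rot': array([ -89.65911668,   89.9214459 , -179.66213636]), 'wrist_force': array([ 0.40227296,  0.00282635, -0.68804367]), 'torque': array([ 0.02079148, -0.01414331, -0.0358533 ]), 'opening': 0.08566520256740608}
scene test_box 0.95 342 269 [ 0.5699 -0.0223  0.    ]
scene test_box 0.27 342 229 [0.6621 0.0356 0.    ]
scene face_left 0.65 297 208 [0.5798 0.0814 0.0794]
scene face_middle 0.51 342 230 [ 0.5763 -0.0136  0.0794]
scene face_middle 0.35 386 252 [ 0.5733 -0.0971  0.0794]
scene face_right 0.8 386 252 [ 0.5728 -0.097   0.0794]
scene seat_left 0.69 300 220 [0.5741 0.0721 0.06  ]
scene seat_right 0.94 382 260 [ 0.5728 -0.0916  0.06  ]
scene 
[... 380 characters left out ...]
seat_left 0.82 268 222 [0.5768 0.0785 0.06  ]
side seat_right 0.91 277 175 [ 0.5707 -0.1116  0.06  ]
side seat_middle 0.66 273 197 [ 0.5733 -0.0137  0.06  ]
side guard_ring 0.85 271 324 [0.561  0.2751 0.    ]
wrist test_box 0.67 303 201 [ 0.5778 -0.0311  0.    ]
wrist test_box 0.57 298 187 [ 0.5713 -0.0133  0.    ]
wrist face_left 0.84 309 114 [0.5747 0.0716 0.0794]
wrist face_left 0.43 301 274 [ 0.5715 -0.0851  0.0794]
wrist face_middle 0.8 306 203 [ 0.5742 -0.0094  0.0794]
wrist face_right 0.81 302 282 [ 0.5726 -0.0949  0.0794]
wrist seat_left 0.67 305 113 [0.5728 0.0725 0.06  ]
wrist seat_right 0.63 300 276 [ 0.5714 -0.0989  0.06  ]
wrist seat_middle 0.93 301 199 [ 0.5711 -0.0109  0.06  ]
```

View pics/scene0.png

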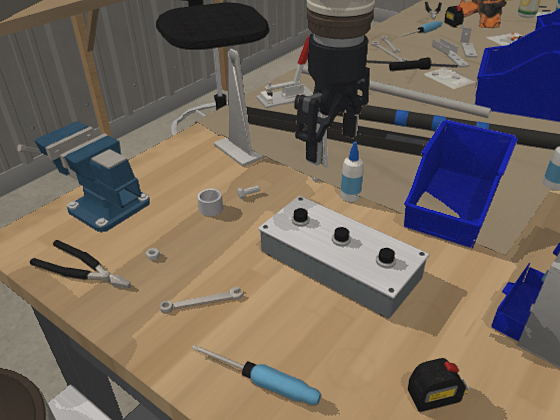

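View pics/side0.png

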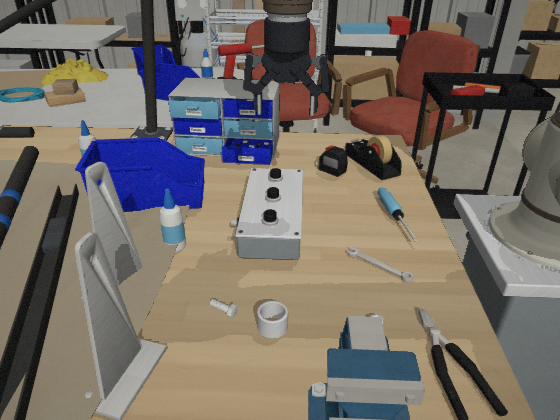

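View pics/wrist0.png

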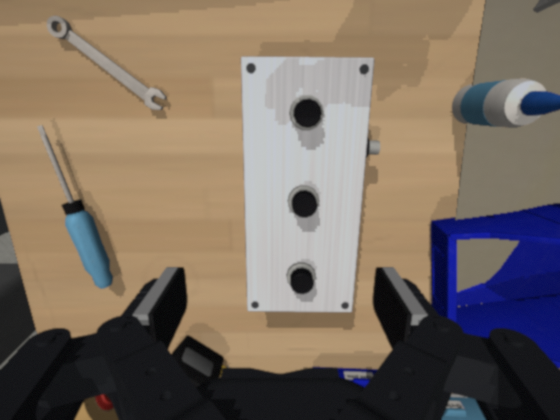

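The scene and side views agree. The box is at about (0.574, -0.011) with the buttons along y, and the ring is at about (0.561, 0.279). The wrist view shows the buttons at px (309,114), (306,203) and (302,282). I'll hover the closed fingertips over the middle button.

```bash
python3 -m handwheel '[[0,0,0,0.03,0.024,0.0105,1],[0,0,0,0.06,0.024,0.0105,1],[0,0,0,0.10,0.024,0.0105,1],[0,0,0,0.12,0.024,0.0105,1],[0,0,0,0.13,0.024,0.0105,1],[0,0,0,0.135,0.024,0.0105,1],[0,0,0,0.135,0.024,0.0105,1],[0,0,0,0.135,0.024,0.0105,1]]' 40
python3 - <<'E'
from h import *
o=bot.get_obs(); p=bot.camera('wrist'); save(p,'w1')
p2=bot.camera('side'); save(p2,'s1')
p3=bot.camera('scene'); save(p3,'c1')
for q in (p,p2,p3):
  for k in ['face_left','face_middle','face_right']:
    for r in bot.tip_of(k,q)[:1]:
        u,v=r['centre'][0]*560,r['centre'][1]*420
        print(k,round(r['conf'],2),round(u),round(v),atz(q,u,v,.0794,o).round(4))
E
```

```text
time: 2.35
ee_pos: [0.5744, -0.0105, 0.1162]
tcp_rot: [88.1, 89.9, -1.9]
wrist_force: [-0.8, -0.1, -0.1]
opening: 0.0
face_left 0.86 282 98 [0.5748 0.0718 0.0794]
face_middle 0.72 278 256 [ 0.5726 -0.0102  0.0794]
face_right 0.84 276 379 [ 0.5715 -0.0949  0.0794]
face_left 0.47 271 211 [0.5728 0.0717 0.0794]
face_middle 0.42 273 190 [ 0.573  -0.0092  0.0794]
face_left 0.7 300 211 [0.5755 0.0734 0.0794]
face_middle 0.56 342 230 [ 0.5762 -0.0121  0.0794]
face_right 0.6 387 253 [ 0.5705 -0.0995  0.0794]
```

```bash
python3 -c "
import cv2,numpy as np
a=cv2.imread('pics/s1.png')[120:280,180:360];b=cv2.imread('pics/c1.png')[150:310,250:450]
cv2.imwrite('pics/m1.png',np.hstack([cv2.resize(a,(390,346)),cv2.resize(b,(400,346))]))"
```

```text
(no output)
```

View pics/m1.png

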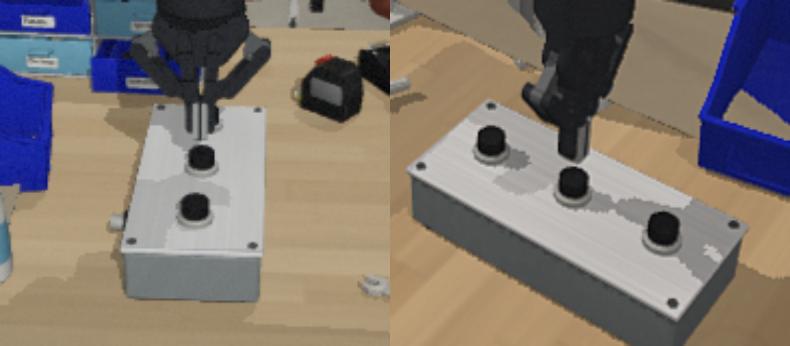

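View pics/w1.png

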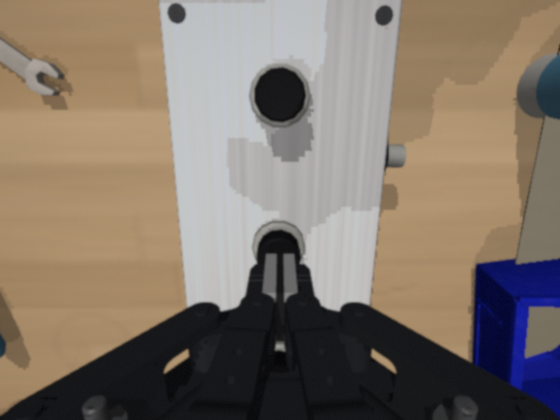

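The closed tips sit just above the middle button at px (280,250). I'll descend close to it and then press in small steps.

```bash
f() { grep -E 'time|ee_pos|wrist' | tr '\n' ' '; echo; }
python3 -m handwheel '[[0,0,0,0.007,0,0,1],[0,0,0,0.014,0,0,1],[0,0,0,0.014,0,0,1],[0,0,0,0.014,0,0,1]]' |f
python3 -m handwheel '[[0,0,0,0.001,0,0,1]]'|f
python3 -m handwheel '[[0,0,0,0.001,0,0,1]]'|f
python3 -m handwheel '[[0,0,0,0.001,0,0,1]]'|f
python3 -m handwheel '[[0,0,0,0.0005,0,0,1]]'|f
python3 -m handwheel '[[0,0,0,0.0005,0,0,1]]'|f
```

```text
time: 3.45 ee_pos: [0.574, -0.0105, 0.1012] wrist_force: [-0.9, -0.2, -0.2] 
time: 3.58 ee_pos: [0.5742, -0.0105, 0.1005] wrist_force: [-0.5, 0.1, 0.2] 
time: 3.7 ee_pos: [0.5741, -0.0105, 0.0994] wrist_force: [-0.4, -1.0, -0.1] 
time: 3.82 ee_pos: [0.5741, -0.0105, 0.0983] wrist_force: [-0.4, -0.3, 0.7] 
time: 3.95 ee_pos: [0.5741, -0.0105, 0.0978] wrist_force: [0.4, 1.1, 1.1] 
time: 4.08 ee_pos: [0.5741, -0.0105, 0.0973] wrist_force: [0.9, 0.4, 0.4]
```

```bash
f() { grep -E 'time|ee_pos|wrist' | tr '\n' ' '; echo; }
python3 -m handwheel '[[0,0,0,0.0005,0,0,1]]'|f
python3 -m handwheel '[[0,0,0,0.0005,0,0,1]]'|f
python3 -m handwheel '[[0,0,0,0.0005,0,0,1]]'|f
python3 -m handwheel '[[0,0,0,0.0005,0,0,1]]'|f
python3 -m handwheel '[[0,0,0,0.0005,0,0,1]]'|f
```

```text
time: 4.2 ee_pos: [0.5741, -0.0105, 0.0968] wrist_force: [0.4, 0.5, 0.2] 
time: 4.32 ee_pos: [0.5741, -0.0105, 0.0964] wrist_force: [0.1, 0.2, 2.2] 
time: 4.45 ee_pos: [0.5741, -0.0105, 0.0959] wrist_force: [-0.2, -0.1, 1.5] 
time: 4.58 ee_pos: [0.5741, -0.0105, 0.0954] wrist_force: [0.8, 0.1, 0.8] 
time: 4.7 ee_pos: [0.574, -0.0105, 0.0949] wrist_force: [-0.3, -0.1, 3.1]
```

```bash
f() { grep -E 'time|ee_pos|wrist' | tr '\n' ' '; echo; }
python3 -m handwheel '[[0,0,0,0,0,0,1]]'|f
python3 -m handwheel '[[0,0,0,0.0005,0,0,1]]'|f
python3 -m handwheel '[[0,0,0,0,0,0,1]]'|f
python3 -m handwheel '[[0,0,0,0.0005,0,0,1]]'|f
python3 -m handwheel '[[0,0,0,0,0,0,1]]'|f
```

```text
time: 4.82 ee_pos: [0.5741, -0.0105, 0.0949] wrist_force: [-0.2, 0.8, 2.9] 
time: 4.95 ee_pos: [0.5741, -0.0105, 0.0944] wrist_force: [0.1, -0.4, 2.3] 
time: 5.08 ee_pos: [0.5741, -0.0105, 0.0943] wrist_force: [1.6, 0.1, 2.8] 
time: 5.2 ee_pos: [0.5741, -0.0105, 0.0939] wrist_force: [0.1, -0.3, 3.5] 
time: 5.32 ee_pos: [0.5741, -0.0105, 0.0939] wrist_force: [0.8, -0.4, 2.9]
```

```bash
f() { grep -E 'time|ee_pos|wrist' | tr '\n' ' '; echo; }
python3 -m handwheel '[[0,0,0,0.0005,0,0,1]]'|f
python3 -m handwheel '[[0,0,0,0,0,0,1]]'|f
python3 -m handwheel '[[0,0,0,0.0005,0,0,1]]'|f
python3 -m handwheel '[[0,0,0,0,0,0,1]]'|f
```

```text
time: 5.45 ee_pos: [0.5741, -0.0105, 0.0934] wrist_force: [0.4, 0.8, 3.4] 
time: 5.58 ee_pos: [0.5741, -0.0105, 0.0933] wrist_force: [0.7, 0.4, 4.5] 
time: 5.7 ee_pos: [0.5741, -0.0105, 0.0929] wrist_force: [-0.7, -0.6, 4.2] 
time: 5.82 ee_pos: [0.5741, -0.0105, 0.0928] wrist_force: [1.0, -0.1, 3.8]
```

```bash
f() { grep -E 'time|ee_pos|wrist' | tr '\n' ' '; echo; }
python3 -m handwheel '[[0,0,0,0.0004,0,0,1]]'|f
python3 -m handwheel '[[0,0,0,0,0,0,1]]'|f
python3 -m handwheel '[[0,0,0,0.0003,0,0,1]]'|f
python3 -m handwheel '[[0,0,0,0,0,0,1]]'|f
```

```text
time: 5.95 ee_pos: [0.5741, -0.0105, 0.0925] wrist_force: [0.1, -0.4, 4.5] 
time: 6.08 ee_pos: [0.5741, -0.0105, 0.0925] wrist_force: [0.6, -0.5, 4.5] 
time: 6.2 ee_pos: [0.574, -0.0105, 0.0922] wrist_force: [0.7, 0.9, 6.1] 
time: 6.32 ee_pos: [0.5741, -0.0105, 0.0923] wrist_force: [0.8, -0.5, 6.6]
```

The force rose softly to about 4.5 N and then reached the stop at 6.6 N with no drop, so the middle button is worn. Next I'll try the left one.

```bash
f() { grep -E 'time|ee_pos|wrist' | tr '\n' ' '; echo; }
python3 -m handwheel '[[0,0,0,-0.015,0,0,1],[0,0,0,-0.018,0,-0.04,1],[0,0,0,-0.018,0.001,-0.084,1],[0,0,0,-0.012,0.001,-0.084,1],[0,0,0,-0.009,0.001,-0.084,1],[0,0,0,-0.009,0.001,-0.084,1],[0,0,0,-0.009,0.001,-0.084,1]]'|f
python3 -m handwheel '[[0,0,0,0.001,0,0,1]]'|f
python3 -m handwheel '[[0,0,0,0.001,0,0,1]]'|f
python3 -m handwheel '[[0,0,0,0.001,0,0,1]]'|f
python3 -m handwheel '[[0,0,0,0.0005,0,0,1]]'|f
python3 -m handwheel '[[0,0,0,0.0005,0,0,1]]'|f
python3 -m handwheel '[[0,0,0,0.0005,0,0,1]]'|f
python3 -m handwheel '[[0,0,0,0.0005,0,0,1]]'|f
```

```text
time: 7.2 ee_pos: [0.575, 0.0727, 0.1012] wrist_force: [0.4, 1.3, 0.8] 
time: 7.32 ee_pos: [0.5751, 0.073, 0.1003] wrist_force: [-0.3, -0.3, -0.2] 
time: 7.45 ee_pos: [0.575, 0.0733, 0.0991] wrist_force: [0.3, -0.4, 0.5] 
time: 7.58 ee_pos: [0.5751, 0.0733, 0.0981] wrist_force: [0.6, -0.7, 0.9] 
time: 7.7 ee_pos: [0.575, 0.0735, 0.0976] wrist_force: [-0.3, -0.4, 0.5] 
time: 7.82 ee_pos: [0.575, 0.0735, 0.0971] wrist_force: [-0.0, 0.1, 1.1] 
time: 7.95 ee_pos: [0.575, 0.0735, 0.0966] wrist_force: [0.1, -0.8, 1.0] 
time: 8.07 ee_pos: [0.575, 0.0735, 0.0961] wrist_force: [-0.2, -0.1, 1.2]
```

```bash
f() { grep -E 'time|ee_pos|wrist' | tr '\n' ' '; echo; }
python3 -m handwheel '[[0,0,0,0.0005,0,0,1]]'|f
python3 -m handwheel '[[0,0,0,0.0005,0,0,1]]'|f
python3 -m handwheel '[[0,0,0,0.0005,0,0,1]]'|f
python3 -m handwheel '[[0,0,0,0,0,0,1]]'|f
```

```text
time: 8.2 ee_pos: [0.575, 0.0735, 0.0957] wrist_force: [-1.3, -1.0, 2.4] 
time: 8.32 ee_pos: [0.5751, 0.0735, 0.0953] wrist_force: [-0.7, -0.4, 4.3] 
time: 8.45 ee_pos: [0.5751, 0.0735, 0.0949] wrist_force: [-1.7, -1.3, 5.8] 
time: 8.57 ee_pos: [0.5751, 0.0735, 0.0949] wrist_force: [-0.6, -0.7, 5.0]
```

The force is climbing steeply, which looks like the healthy button. I'll continue gently.

```bash
f() { grep -E 'time|ee_pos|wrist' | tr '\n' ' '; echo; }
python3 -m handwheel '[[0,0,0,0.0004,0,0,1]]'|f
python3 -m handwheel '[[0,0,0,0.0004,0,0,1]]'|f
python3 -m handwheel '[[0,0,0,0.0004,0,0,1]]'|f
python3 -m handwheel '[[0,0,0,0,0,0,1]]'|f
```

```text
time: 8.7 ee_pos: [0.5751, 0.0735, 0.0946] wrist_force: [-2.5, -1.8, 6.7] 
time: 8.82 ee_pos: [0.5751, 0.0735, 0.0943] wrist_force: [-2.0, -1.1, 8.1] 
time: 8.95 ee_pos: [0.5751, 0.0735, 0.0941] wrist_force: [-1.9, -1.0, 7.9] 
time: 9.07 ee_pos: [0.5751, 0.0735, 0.0939] wrist_force: [-1.9, -1.7, 6.9]
```

```bash
f() { grep -E 'time|ee_pos|wrist' | tr '\n' ' '; echo; }
python3 -m handwheel '[[0,0,0,0.0004,0,0,1]]'|f
python3 -m handwheel '[[0,0,0,0.0002,0,0,1]]'|f
python3 -m handwheel '[[0,0,0,0,0,0,1]]'|f
```

```text
time: 9.2 ee_pos: [0.5751, 0.0735, 0.0936] wrist_force: [-1.7, -2.0, 7.3] 
time: 9.32 ee_pos: [0.5751, 0.0735, 0.0932] wrist_force: [-0.3, -0.3, 6.2] 
time: 9.45 ee_pos: [0.5751, 0.0735, 0.0931] wrist_force: [-0.1, -1.7, 4.5]
```

```bash
f() { grep -E 'time|ee_pos|wrist' | tr '\n' ' '; echo; }
python3 -m handwheel '[[0,0,0,0.0003,0,0,1]]'|f
python3 -m handwheel '[[0,0,0,0,0,0,1]]'|f
python3 -m handwheel '[[0,0,0,0.0002,0,0,1]]'|f
python3 -m handwheel '[[0,0,0,0,0,0,1]]'|f
```

```text
time: 9.57 ee_pos: [0.575, 0.0735, 0.0925] wrist_force: [0.5, -0.8, 0.8] 
time: 9.7 ee_pos: [0.575, 0.0735, 0.0921] wrist_force: [0.4, -0.8, 0.8] 
time: 9.82 ee_pos: [0.575, 0.0735, 0.092] wrist_force: [0.7, -1.4, 1.0] 
time: 9.95 ee_pos: [0.575, 0.0735, 0.0922] wrist_force: [1.0, 0.1, 1.4]
```

It snapped: 8.1 N fell to about 1 N. I'll release, retreat and look at both the button and the ring.

```bash
python3 -m handwheel '[[0,0,0,-0.005,0,0,1],[0,0,0,-0.03,0,0,1],[0,0,0,-0.08,0,0,1],[0,0,0,-0.11,0,-0.03,0.5],[0,0,0,-0.13,0,-0.03,0],[0,0,0,-0.13,-0.007,-0.07,-0.5],[0,0,0,-0.13,-0.014,-0.12,-1],[0,0,0,-0.13,-0.014,-0.125,-1],[0,0,0,-0.13,-0.014,-0.125,-1],[0,0,0,-0.13,-0.014,-0.125,-1],[0,0,0,-0.13,-0.014,-0.125,-1]]'
python3 - <<'E'
from h import *
o=bot.get_obs(); p=bot.camera('wrist'); save(p,'w2')
p2=bot.camera('side'); save(p2,'s2')
p3=bot.camera('scene'); save(p3,'c2')
for q in (p,p2,p3):
  for k,z in [('face_left',.076),('seat_left',.06),('guard_ring',0)]:
    for r in bot.tip_of(k,q)[:1]:
        u,v=r['centre'][0]*560,r['centre'][1]*420
        print(k,round(r['conf'],2),round(u),round(v),atz(q,u,v,z,o).round(4))
  for r in bot.look_for('guard_ring',q)[:1]: print((np.array(r['bbox'])*[560,420,560,420]).round(),r['conf'])
a=cv2.imread('pics/s2.png')[150:350,200:340];b=cv2.imread('pics/c2.png')[170:310,180:440]
cv2.imwrite('pics/m2.png',np.hstack([cv2.resize(a,(280,400)),cv2.resize(b,(520,400))]))
E
```

```text
time: 11.32
ee_pos: [0.5612, 0.1976, 0.2224]
tcp_rot: [-5.3, 90.0, -95.3]
wrist_force: [0.5, 0.6, 0.9]
opening: 0.0853
face_left 0.62 296 319 [0.5764 0.0764 0.076 ]
seat_left 0.75 293 313 [0.5737 0.0716 0.06  ]
[254.  73.  48.  53.] 0.75
face_left 0.53 268 216 [0.5768 0.082  0.076 ]
seat_left 0.88 270 220 [0.5737 0.0733 0.06  ]
guard_ring 0.56 275 327 [0.5538 0.2819 0.    ]
[259. 299.  24.  39.] 0.7
face_left 0.62 296 210 [0.5774 0.0819 0.076 ]
seat_left 0.68 303 221 [0.577  0.0679 0.06  ]
guard_ring 0.6 211 208 [0.5599 0.2807 0.    ]
[198. 187.  25.  29.] 0.92
```

View pics/w2.png

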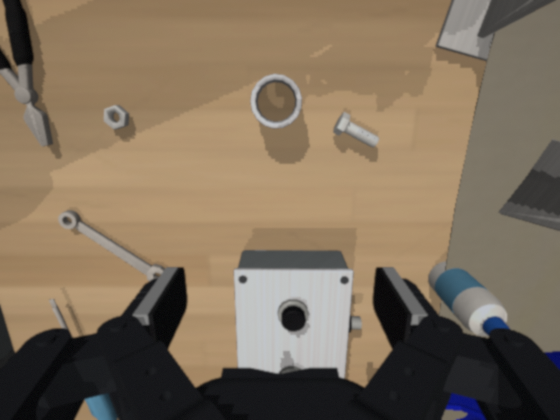

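View pics/m2.png

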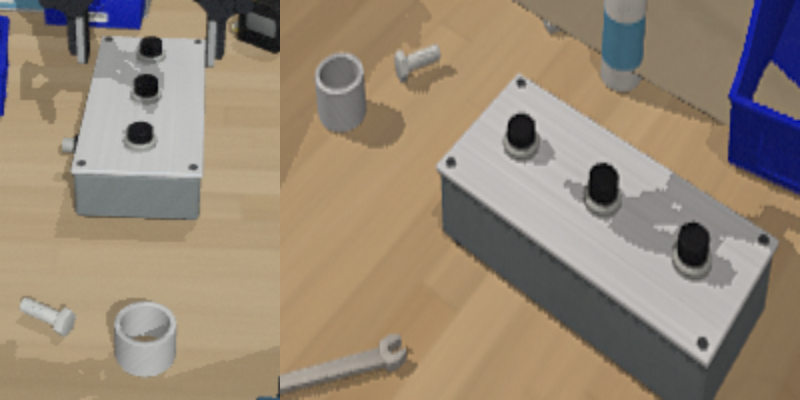

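The left button now stands visibly lower than the other two. The ring's top rim is centred near px (277,101) in the wrist view, and its surroundings are clear in x, with the bolt ~60 mm away.

Run:
```python
from h import *
o=bot.get_obs(); p=bot.camera('wrist'); print(atz(p,277,101,.034,o))
p2=bot.camera('side'); print(atz(p2,273,310,.034)); p3=bot.camera('scene'); print(atz(p3,210.3,196.5,.034))
# bezel/seat from wrist edges of the box top
print('bezel',atz(p,292,315.5,.066,o), 'boxcorners',[atz(p,u,v,.06,o).round(4) for u,v in [(242,280),(345,280)]])
```

```text
[0.55799629 0.28165398 0.034     ]
[0.55702696 0.27932791 0.034     ]
[0.5555391  0.27336934 0.034     ]
bezel [0.57282454 0.07375432 0.066     ] boxcorners [array([0.5226, 0.1112, 0.06  ]), array([0.6258, 0.1111, 0.06  ])]
```

```bash
python3 -m handwheel '[[0,0,0,0.04,-0.004,-0.03,-1],[0,0,0,0.08,-0.004,-0.03,-1],[0,0,0,0.08,-0.004,-0.03,-1],[0,0,0,0.08,-0.004,-0.03,-1]]'
python3 - <<'E'
from h import *
o=bot.get_obs(); p=bot.camera('wrist'); save(p,'w3'); print(o['ee_pos'],p['cx'],p['cy'],p['fx'])
E
```

```text
time: 12.72
ee_pos: [0.5575, 0.2285, 0.144]
tcp_rot: [110.7, 89.9, 20.7]
wrist_force: [0.2, -0.5, 0.4]
opening: 0.0855
[0.55747641 0.22846973 0.14404774] 279.58494036311237 208.41194842913876 321.7875843665714
```

View pics/w3.png

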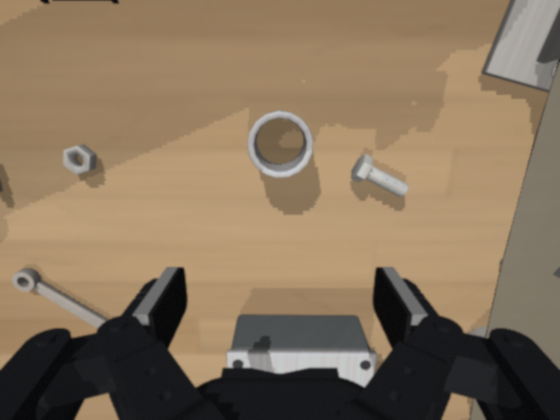

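Run:
```python
from h import *
o=bot.get_obs(); p=bot.camera('wrist'); print(atz(p,280.5,143.5,.034,o), atz(p,248,143.5,.034,o), atz(p,313,143.5,.034,o))
```

```text
[0.55809116 0.28179339 0.034     ] [0.53480973 0.28183208 0.034     ] [0.58138819 0.28175468 0.034     ]
```

```bash
python3 -m handwheel '[[0,0,0,0,0.0005,-0.04,-1],[0,0,0,0,0.0005,-0.053,-1],[0,0,0,0.03,0.0005,-0.053,-1],[0,0,0,0.07,0.0005,-0.053,-1],[0,0,0,0.10,0.0005,-0.053,-1],[0,0,0,0.115,0.0005,-0.053,-1],[0,0,0,0.1175,0.0005,-0.053,-1],[0,0,0,0.1175,0.0005,-0.053,-1]]'
python3 -m handwheel '[[0,0,0,0,0,0,-0.3],[0,0,0,0,0,0,-0.1],[0,0,0,0,0,0,0.1],[0,0,0,0,0,0,0.3],[0,0,0,0,0,0,0.5],[0,0,0,0,0,0,0.5],[0,0,0,0,0,0,0.5]]' 30
python3 - <<'E'
from h import *
for n in ['side','scene','wrist']:
  p=bot.camera(n); save(p,n[0]+'4')
a=cv2.imread('pics/s4.png')[200:380,190:370];b=cv2.imread('pics/w4.png')
cv2.imwrite('pics/m4.png',np.hstack([cv2.resize(a,(320,320)),cv2.resize(b,(427,320))]))
E
```

```text
time: 13.82
ee_pos: [0.5582, 0.2817, 0.0262]
tcp_rot: [115.8, 89.9, 25.8]
wrist_force: [-0.9, -0.7, -0.2]
opening: 0.0852
time: 14.7
ee_pos: [0.5579, 0.2817, 0.0257]
tcp_rot: [117.7, 89.9, 27.7]
wrist_force: [-1.2, -0.8, 5.3]
opening: 0.0461
```

View pics/m4.png

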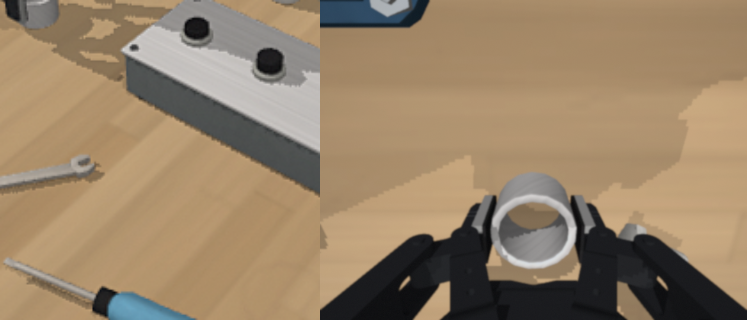

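Grasped: opening is 46 mm and the ring is centred between the pads. Now I'll lift it, then refine the bezel position using circles in the saved wrist pictures.

```bash
python3 -m handwheel '[[0,0,0,-0.01,0,0,0.5],[0,0,0,-0.05,0,0,0.5],[0,0,0,-0.10,0,0,0.5],[0,0,0,-0.13,0,0,0.5],[0,0,0,-0.13,0,0,0.5]]'
python3 - <<'E'
from h import *
p=bot.camera('wrist'); save(p,'w5'); o=bot.get_obs()
R=Ro.from_euler('xyz',o['tcp_rot'],degrees=True).as_matrix(); print(R.round(4),o['wrist_force'])
c=bot.camera('scene'); save(c,'c5'); c=bot.camera('side'); save(c,'s5')
w1={'ee_pos':[.5744,-.0105,.1162],'tcp_rot':[88.1,89.9,-1.9]}
w2={'ee_pos':[.5612,.1976,.2224],'tcp_rot':[-5.3,90,-95.3]}
w0={'ee_pos':[.5498,0,.24956],'tcp_rot':[-89.659,89.921,-179.662]}
for f in ['w1','w2','wrist0']:
  g=cv2.imread(f'pics/{f}.png'); s={'w1':(230,50,100,95),'w2':(265,285,56,60),'wrist0':(280,85,60,55)}[f]
  x,y,w,h=s; g=cv2.resize(g[y:y+h,x:x+w],(390,390),interpolation=cv2.INTER_CUBIC); cv2.imwrite(f'pics/z_{f}.png',g)
cv2.imwrite('pics/m5.png',np.hstack([cv2.imread(f'pics/z_{f}.png')[:, :] for f in ['w1','w2']]))
E
```

```text
time: 15.48
ee_pos: [0.5585, 0.282, 0.1581]
tcp_rot: [116.7, 89.7, 26.7]
wrist_force: [0.6, 0.1, -1.1]
opening: 0.0462
[[ 1.7e-03  1.0e+00  0.0e+00]
 [ 9.0e-04  0.0e+00 -1.0e+00]
 [-1.0e+00  1.7e-03 -9.0e-04]] [-0.82231506 -0.5160651   0.00417276]
```

View pics/m5.png

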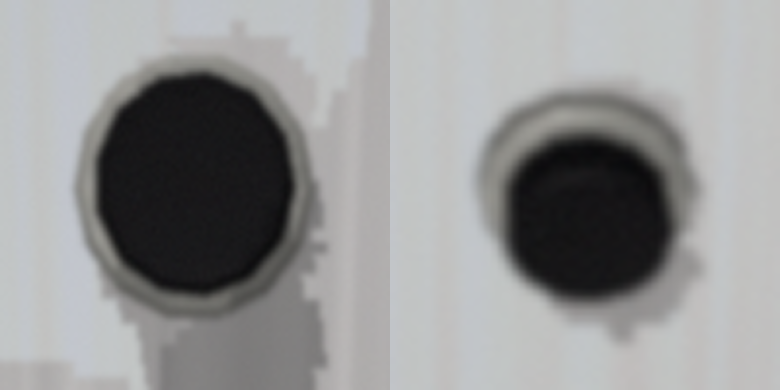

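View pics/w5.png

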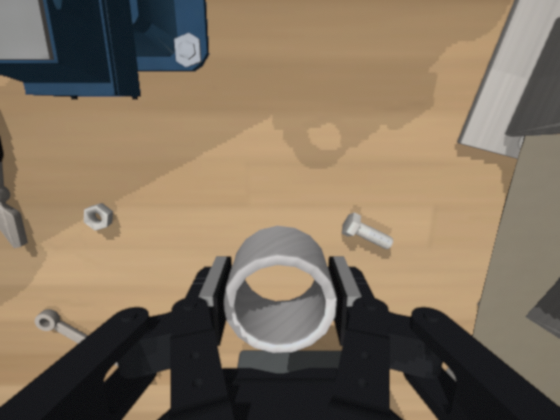

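Run:
```python
from h import *
p=bot.camera('wrist')
w1={'ee_pos':[.5744,-.0105,.1162],'tcp_rot':[88.1,89.9,-1.9]}
w2={'ee_pos':[.5612,.1976,.2224],'tcp_rot':[-5.3,90,-95.3]}
print(atz(p,280,94.3,.0794,w1),atz(p,280,95.5,.065,w1)); print(atz(p,293.5,318.3,.0762,w2))
o=bot.get_obs(); T=p['tool_from_camera']; print(np.array(T).round(4))
# ring top rim held: outer px u 225-336, v 256-352
z=o['ee_pos'][2]-.0265+.034; print(o['ee_pos'],atz(p,280.5,304,z,o),atz(p,225,304,z,o),atz(p,336,304,z,o))
```

```text
[0.57394287 0.07346197 0.0794    ] [0.57399711 0.07335292 0.065     ]
[0.57409952 0.07690696 0.0762    ]
[[-8.000e-04 -3.033e-01  9.529e-01 -1.232e-01]
 [ 1.000e+00 -1.100e-03  5.000e-04 -8.000e-04]
 [ 9.000e-04  9.529e-01  3.033e-01 -7.870e-02]
 [ 0.000e+00  0.000e+00  0.000e+00  1.000e+00]]
[0.55691801 0.28121073 0.15313555] [0.55648752 0.28132638 0.16063555] [0.53335188 0.28132437 0.16063555] [0.57960997 0.28132839 0.16063555]
```

```bash
python3 -m handwheel '[[0,0,0,0,0.005,0.05,0.5],[0,0,0,0,0.009,0.10,0.5],[0,0,0,0,0.013,0.15,0.5],[0,0,0,0,0.016,0.19,0.5],[0,0,0,0.01,0.016,0.207,0.5],[0,0,0,0.032,0.016,0.2075,0.5],[0,0,0,0.032,0.016,0.2075,0.5],[0,0,0,0.032,0.016,0.2075,0.5],[0,0,0,0.032,0.016,0.2075,0.5]]'
python3 - <<'E'
from h import *
for n in ['side','scene','wrist']:
  p=bot.camera(n); cv2.imwrite(f'pics/{n}6.png',cv2.cvtColor(p['frame'],cv2.COLOR_RGB2BGR))
  o=bot.get_obs()
  for k in ['guard_ring','seat_left']:
    for r in bot.tip_of(k,p)[:1]:
        u,v=r['centre'][0]*560,r['centre'][1]*420; print(n,k,r['conf'],u,v,atz(p,u,v,.06 if k=='seat_left' else o['ee_pos'][2]-.0265,o))
print(o['ee_pos'],Ro.from_euler('xyz',o['tcp_rot'],degrees=True).as_matrix().round(4))
a=cv2.imread('pics/side6.png')[140:260,215:335];b=cv2.imread('pics/scene6.png')[150:270,245:365]
cv2.imwrite('pics/m6.png',np.hstack([cv2.resize(a,(400,400),interpolation=2),cv2.resize(b,(400,400),interpolation=2)]))
E
```

```text
time: 16.8
ee_pos: [0.5738, 0.0746, 0.1235]
tcp_rot: [101.0, 89.9, 11.0]
wrist_force: [-0.3, 0.0, -0.7]
opening: 0.0463
side guard_ring 0.75 272.216 200.298 [0.57053276 0.06063125 0.09697981]
side seat_left 0.77 270.48 221.298 [0.57303502 0.07594667 0.06      ]
scene guard_ring 0.86 300.10400000000004 202.902 [0.57631017 0.07336354 0.09670718]
scene seat_left 0.79 303.40799999999996 219.492 [0.58028499 0.068568   0.06      ]
wrist guard_ring 0.71 283.92 267.12 [0.57502598 0.07323318 0.09645297]
wrist seat_left 0.6 279.496 240.40800000000002 [0.57276175 0.07251895 0.06      ]
[0.57357411 0.07407743 0.12295297] [[ 3.e-04  1.e+00  1.e-04]
 [ 0.e+00  1.e-04 -1.e+00]
 [-1.e+00  3.e-04 -0.e+00]]
```

View pics/m6.png

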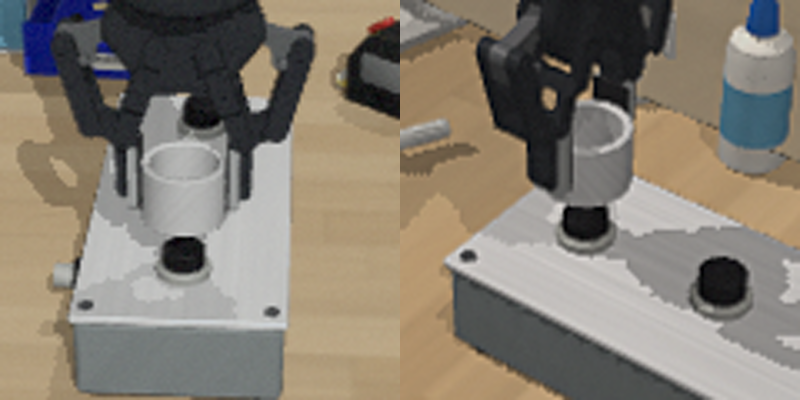

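View pics/wrist6.png

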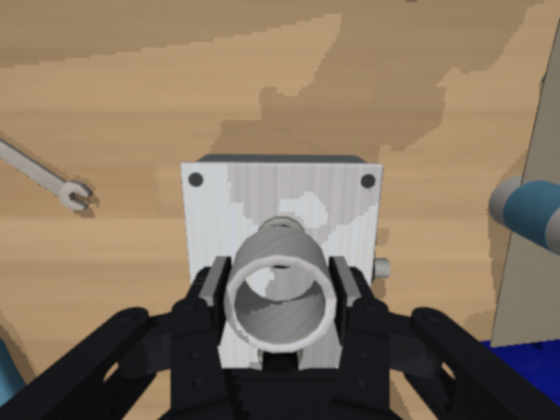

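Run:
```python
from h import *
def proj(p,X):
    c=np.array(p['R'])@X.T+np.array(p['t'])[:,None]; return np.c_[p['fx']*c[0]/c[2]+p['cx'],p['fy']*c[1]/c[2]+p['cy']]
th=np.linspace(0,2*np.pi,100)
def circ(c,r,z): return np.c_[c[0]+r*np.cos(th),c[1]+r*np.sin(th),0*th+z]
crops=[]
for n,(x0,y0) in [('side',(215,140)),('scene',(245,150))]:
  p=bot.camera(n); o=bot.get_obs()
  im=cv2.resize(cv2.cvtColor(p['frame'],cv2.COLOR_RGB2BGR)[y0:y0+120,x0:x0+120],(400,400),interpolation=2)
  T=o['ee_pos'];zb=T[2]-.0265
  for c,r,z,col in [(T,.024,zb,(0,0,255)),(T,.024,zb+.034,(0,0,255)),((.574,.0735),.016,.060,(0,255,0)),((.574,.0735),.016,.066,(0,255,0))]:
    q=((proj(p,circ(c,r,z))-[x0,y0]+.5)*400/120).round().astype(int)
    cv2.polylines(im,[q],True,col,1)
  crops.append(im)
cv2.imwrite('pics/m7.png',np.hstack(crops)); print(o['ee_pos'])
```

```text
[0.57349191 0.07397115 0.12277661]
```

View pics/m7.png

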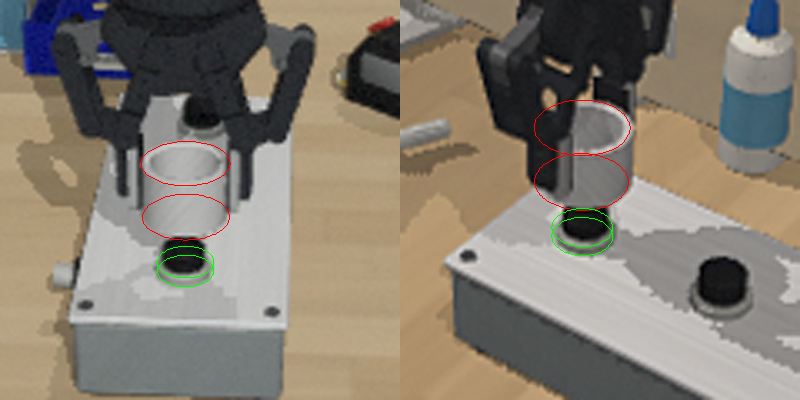

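The overlay of the model on both fixed views agrees within about 1 mm, and the ring is aligned with the left bezel. I'll lower it in stages while watching the force.

```bash
f() { grep -E 'time|ee_pos|wrist' | tr '\n' ' '; echo; }
python3 -m handwheel '[[0,0,0,0.005,0.0005,0.0005,0.5],[0,0,0,0.010,0.0005,0.0005,0.5],[0,0,0,0.014,0.0005,0.0005,0.5],[0,0,0,0.017,0.0005,0.0005,0.5],[0,0,0,0.017,0.0005,0.0005,0.5]]' |f
python3 -m handwheel '[[0,0,0,0.002,0,0,0.5]]'|f
python3 -m handwheel '[[0,0,0,0.002,0,0,0.5]]'|f
python3 -m handwheel '[[0,0,0,0.002,0,0,0.5]]'|f
python3 -m handwheel '[[0,0,0,0.002,0,0,0.5]]'|f
python3 -m handwheel '[[0,0,0,0.002,0,0,0.5]]'|f
python3 -m handwheel '[[0,0,0,0,0,0,0.5]]'|f
python3 - <<'E'
from h import *
crops=[]
for n,(x0,y0) in [('side',(215,140)),('scene',(245,150))]:
  p=bot.camera(n); crops.append(cv2.resize(cv2.cvtColor(p['frame'],cv2.COLOR_RGB2BGR)[y0:y0+120,x0:x0+120],(400,400),interpolation=2))
cv2.imwrite('pics/m8.png',np.hstack(crops))
E
```

```text
time: 17.98 ee_pos: [0.5739, 0.0735, 0.1055] wrist_force: [-1.3, -0.2, -1.6] 
time: 18.1 ee_pos: [0.5742, 0.0735, 0.104] wrist_force: [-0.1, 0.1, -0.7] 
time: 18.23 ee_pos: [0.5741, 0.0735, 0.1018] wrist_force: [0.3, 0.8, -0.4] 
time: 18.35 ee_pos: [0.574, 0.0735, 0.0997] wrist_force: [-0.5, 0.9, -0.5] 
time: 18.48 ee_pos: [0.574, 0.0735, 0.0977] wrist_force: [-0.6, -1.4, -0.2] 
time: 18.6 ee_pos: [0.574, 0.0735, 0.0957] wrist_force: [0.9, 1.0, -1.2] 
time: 18.73 ee_pos: [0.5739, 0.0735, 0.0956] wrist_force: [-0.6, -0.9, -0.8]
```

View pics/m8.png

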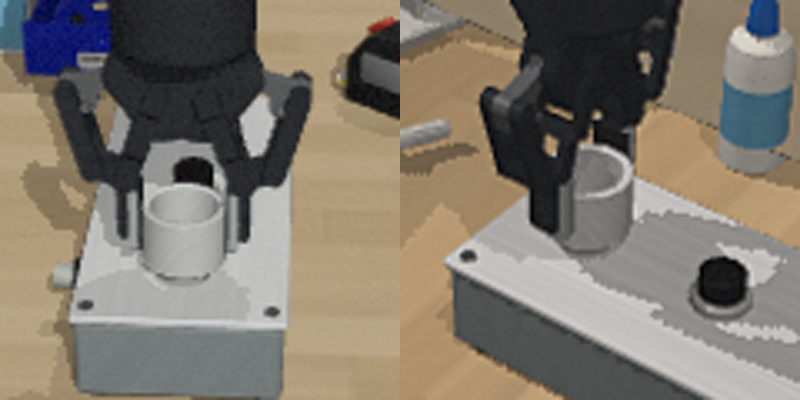

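The ring is already round the button, just above the bezel and centred on it in both views. I'll continue down.

```bash
f() { grep -E 'time|ee_pos|wrist' | tr '\n' ' '; echo; }
python3 -m handwheel '[[0,0,0,0.0015,0,0,0.5]]'|f
python3 -m handwheel '[[0,0,0,0.0015,0,0,0.5]]'|f
python3 -m handwheel '[[0,0,0,0.0015,0,0,0.5]]'|f
python3 -m handwheel '[[0,0,0,0.0015,0,0,0.5]]'|f
python3 -m handwheel '[[0,0,0,0.001,0,0,0.5]]'|f
python3 -m handwheel '[[0,0,0,0.0005,0,0,0.5]]'|f
python3 -m handwheel '[[0,0,0,0,0,0,0.5]]'|f
```

```text
time: 18.95 ee_pos: [0.5741, 0.0735, 0.0944] wrist_force: [0.6, -0.0, -0.9] 
time: 19.08 ee_pos: [0.574, 0.0735, 0.0927] wrist_force: [0.1, -0.5, -0.6] 
time: 19.2 ee_pos: [0.574, 0.0735, 0.0911] wrist_force: [-0.1, 0.1, -0.3] 
time: 19.32 ee_pos: [0.574, 0.0735, 0.0896] wrist_force: [-0.6, -0.4, -0.9] 
time: 19.45 ee_pos: [0.574, 0.0735, 0.0886] wrist_force: [0.2, 0.5, -0.5] 
time: 19.58 ee_pos: [0.574, 0.0735, 0.0882] wrist_force: [-0.2, 0.6, -1.1] 
time: 19.7 ee_pos: [0.574, 0.0735, 0.0883] wrist_force: [-0.7, -0.1, -0.6]
```

Past the bezel with no jam. I'm feeling for the plate now.

```bash
f() { grep -E 'time|ee_pos|wrist' | tr '\n' ' '; echo; }
python3 -m handwheel '[[0,0,0,0.0005,0,0,0.5]]'|f
python3 -m handwheel '[[0,0,0,0.0005,0,0,0.5]]'|f
python3 -m handwheel '[[0,0,0,0.0005,0,0,0.5]]'|f
python3 -m handwheel '[[0,0,0,0.0004,0,0,0.5]]'|f
python3 -m handwheel '[[0,0,0,0,0,0,0.5]]'|f
```

```text
time: 19.82 ee_pos: [0.5741, 0.0735, 0.0879] wrist_force: [-0.6, 0.2, -0.7] 
time: 19.95 ee_pos: [0.574, 0.0735, 0.0873] wrist_force: [-0.3, 0.6, -0.5] 
time: 20.08 ee_pos: [0.574, 0.0735, 0.0868] wrist_force: [-1.5, -0.2, -1.1] 
time: 20.2 ee_pos: [0.574, 0.0735, 0.0864] wrist_force: [0.2, 0.1, -0.8] 
time: 20.32 ee_pos: [0.574, 0.0735, 0.0863] wrist_force: [0.9, -0.0, -0.1]
```

```bash
f() { grep -E 'time|ee_pos|wrist' | tr '\n' ' '; echo; }
python3 -m handwheel '[[0,0,0,0.0003,0,0,0.5]]'|f
python3 -m handwheel '[[0,0,0,0.0003,0,0,0.5]]'|f
python3 -m handwheel '[[0,0,0,0,0,0,0.5]]'|f
```

```text
time: 20.45 ee_pos: [0.574, 0.0735, 0.0861] wrist_force: [-0.0, -0.2, -0.5] 
time: 20.58 ee_pos: [0.574, 0.0735, 0.0858] wrist_force: [-0.3, -0.6, -0.5] 
time: 20.7 ee_pos: [0.574, 0.0735, 0.0858] wrist_force: [-0.5, 0.2, -1.2]
```

```bash
f() { grep -E 'time|ee_pos|wrist' | tr '\n' ' '; echo; }
python3 -m handwheel '[[0,0,0,0.0004,0,0,0.5]]'|f
python3 -m handwheel '[[0,0,0,0.0004,0,0,0.5]]'|f
python3 -m handwheel '[[0,0,0,0,0,0,0.5]]'|f
```

```text
time: 20.82 ee_pos: [0.574, 0.0735, 0.0857] wrist_force: [-2.0, 0.5, 4.3] 
time: 20.95 ee_pos: [0.574, 0.0735, 0.0857] wrist_force: [-3.6, -0.1, 7.6] 
time: 21.08 ee_pos: [0.574, 0.0735, 0.0857] wrist_force: [-2.3, 0.2, 6.9]
```

The plate contact is firm. I'll ease off, open and retreat straight up.

```bash
python3 -m handwheel '[[0,0,0,-0.0005,0,0,0.5],[0,0,0,-0.0005,0,0,0.0],[0,0,0,-0.0005,0,0,-0.3],[0,0,0,-0.0005,0,0,-0.6],[0,0,0,-0.0005,0,0,-0.8],[0,0,0,-0.0005,0,0,-0.8],[0,0,0,-0.0005,0,0,-0.8]]'
python3 -m handwheel '[[0,0,0,-0.01,0,0,-0.8],[0,0,0,-0.03,0,0,-0.8],[0,0,0,-0.06,0,0,-0.8],[0,0,0,-0.10,0,0.03,-0.8],[0,0,0,-0.14,0,0.06,-0.8],[0,0,0,-0.14,0,0.06,-0.8],[0,0,0,-0.14,0,0.06,-0.8]]'
python3 - <<'E'
from h import *
crops=[]
for n,(x0,y0) in [('side',(215,140)),('scene',(245,150))]:
  p=bot.camera(n); crops.append(cv2.resize(cv2.cvtColor(p['frame'],cv2.COLOR_RGB2BGR)[y0:y0+120,x0:x0+120],(400,400),interpolation=2))
cv2.imwrite('pics/m9.png',np.hstack(crops)); save(bot.camera('wrist'),'w9')
E
```

```text
time: 21.95
ee_pos: [0.574, 0.0735, 0.0854]
tcp_rot: [-60.6, 90.0, -150.6]
wrist_force: [-0.6, -1.1, -0.4]
opening: 0.0772
time: 22.82
ee_pos: [0.574, 0.0136, 0.2254]
tcp_rot: [172.0, 90.0, 82.0]
wrist_force: [0.0, 0.4, -0.5]
opening: 0.077
```

View pics/m9.png

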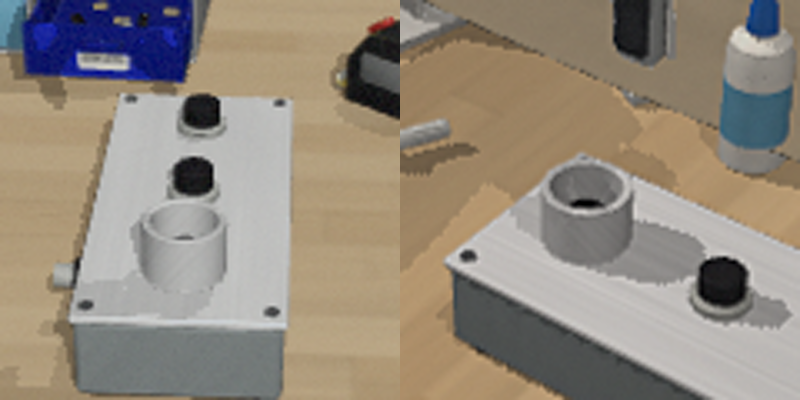

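View pics/w9.png

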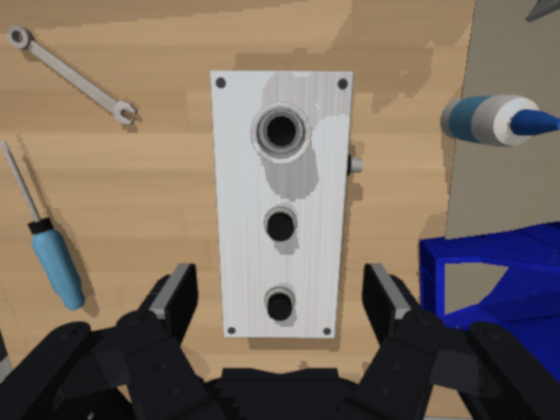

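The ring stands flat and concentric round the left button (wrist px (281,131)), and the gripper is clear. I'll hand it in.

```bash
python3 -c "
from workcell import bot
print(bot.job_done())"
```

```text
the job is handed in; nothing more can be done
None
```

The left button is the healthy one. It snapped over and stayed in, and the guard ring now stands over it. I handed the job in at about 23 s of robot time.

- **Middle button:** it went in softly to about 4.5 N, then hit its stop at 6.6 N without any drop, so I gave up on it as worn.
- **Left button:** it peaked at about 8.1 N, dropped to about 1 N, and stood visibly lower than the others after I let go.
- **Right button:** I didn't press it, since the healthy one had been found.
- **Ring:** I lowered it until it met the plate, with a force of about 7 N, then released it.
- **Last check:** pictures from all three cameras show the ring standing flat and concentric round the left button, with the gripper clear. With the ring in place I judged the button's travel only by eye.
- **Disagreements:** single position estimates differed by several millimetres between cameras. I settled the position with wrist-camera measurements and overlays on the other two views, which agreed to about 1 mm. The plate was felt about 0.5–1 mm lower than I had worked out.

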